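Fit the wide guide bush to the router table and set its speed

ROBOT

A 6-joint arm with a two-finger parallel gripper is mounted at the origin on the work surface. World frame = base frame: x ahead of the robot, y to its left, z up, the work surface at z = 0. Lengths are in m, angles in rad, forces in N, time in s.
With the tool pointing down it reaches from about 0.25 to 0.775 m from the base axis. Payload 4 kg.
Tool frame: the origin (TCP) lies at the centre of the arm's flange, where the gripper is bolted on; the fingertips stand 199 mm ahead of it and the grasp point (between the pads) lies 180 mm ahead of it (robot.tcp_to_tips is the z of the fingertips in the tool frame, in m); z points along the fingers, y is the line along which they close (so a half turn about z gives the same grasp; the last joint's range is limited). The gripper opens to 94 mm and grips with 3 to 60 N. Pads are 16 mm wide; open, the fingers measure 119 mm over their backs; the gripper's body (75 mm by 177 mm) begins 78 mm behind the grasp point.
Start: joints at [-1.26, 0.087, 1.371, -0, 1.684, -0.103], TCP at [0.221, -0.504, 0.405] pointing down, gripper open.
Joint ranges: [-3.1, 3.1], [-0.76, 2.03], [0.27, 2.55], [-1.08, 4.22], [0.17, 2.65], [-2.57, 2.57]. Speed limits (rad/s): [2.79, 2.79, 3.14, 3.14, 3.14, 3.14].

INTERFACE

Orientations are given as [roll, pitch, yaw] about the fixed x, y, z axes, in that order (R = Rz(yaw) Ry(pitch) Rx(roll)).
In Python, from bench import robot gives the robot as it stands.
- The arm moves only by the tool play_rows, never from a script. Its arguments are lists of equal length, an entry for each row: "translation": the shift along the tool's x, y, z scaled (see below), a list of three; "twist": the turn, a rotation vector about the tool's x, y, z scaled (see below), a list of three; "gripper": the opening, from -1 (shut) to 1 (fully open). A call has 1 to 8 rows; each row shifts and turns the commanded pose from where the row before left it, along the tool's axes as they then stand; what a row does not reach is not made up. The controller multiplies each number of a shift by 0.04 m and each number of a turn by 0.1 rad. A row lasts 1/10 s, in which the tool goes at most 50 mm and 8.59 degrees, less where a joint would pass 70% of its speed; a pose out of reach is approached as far as the arm can. A call with a number of a shift or a turn outside -1 to 1 is refused whole. A call with a gripper value outside its range is refused whole. The fingers move at their own pace and stop on an object; the grip force is fixed at half the most. Time passes only in rows, so rows that do not move let the fingers close. It gives the time, the measured TCP pose, the force, the opening and the grip force at its end, in the units of the state.
- robot.get_obs(): the state, without advancing time (a new reading comes with each control period).
- robot.snapshot(name): name is "scene" or "side" or "wrist"; returns the picture (400x640x3 uint8, red, green, blue); there is no depth.
- robot.camera_model(name): a dict with "camera_matrix" (3x3 intrinsics, pixels), "rvec" (rotation vector, rad) and "tvec" (3), from world to camera coordinates, as OpenCV has them. Camera axes: x right, y down, z forward; pixel columns grow to the right and rows downward; lengths in m; the calibration is good to about 2 mm. A picture is of the moment at which its call begins: read the wrist's pose just before it. camera_model takes no time and is no camera call; for the wrist camera it gives the pose at the moment of the call.
- robot.close_job(): hands the job in; it is judged then, once.
Trained networks look in the newest picture that a camera, given by its name, has taken for a name from the list of things; names that differ only in an ending like _2 or _b are one class to them, and where a whole thing is asked for, a point or a joint stands for the part that bears it (a point fixed in the world has none). Each returns a list of dicts, best first, with "score" (0 to 1); they miss things now and then, are a little off and sometimes report something else, mostly with a low value. They report only what shows in the picture. A call takes as long as a camera call. They do not tell look-alikes from the thing itself.
- robot.recognise(name, camera): "centre" ([x, y, z] in m, in world coordinates, good to about 4 mm: the middle of the surface that is visible of it).
- robot.spot_point(name, camera): "centre" ([x, y, z] in m, in world coordinates, good to about 4 mm: a listed point, or the origin of a listed thing).
The state is a dict: "time": time; "joint_positions": joint angles; "qvel": joint speeds; "joint_torque": joint torques, N m; "tool_pos": TCP position; "ee_rot": TCP orientation; "wrist_force": force on the tool from outside, world axes, zero at the start; "wrist_torque": the same for the moment, N m; "width": finger opening in m; "finger_force": force on a finger pad.
Only numpy, scipy, OpenCV 4.12 (cv2) and the standard library are available. Lean on these libraries where they do the work, as an engineer would, in place of code of your own. Each camera call takes 0.05 s, during which the arm holds its last target. There are 200 camera calls.

TASK

Set up the router table for the big cutter. Fit the guide bush with the widest barrel in the plate, barrel up: set it on the seat, turn it under light pressure, without forcing it, until its three lugs find their slots and it drops fully home, flush with the plate. Also turn the blank speed knob on the grey control box anticlockwise back to its end stop and from there three clicks up (clockwise), and leave the other two bushes, the cutter block, the wax jar and the push block where they are.

Things in the scene. Friction and masses are not known exactly. Their poses are not given: they have to be found in the camera images.
- bush_wide_mid (a point): guide bush to fit, of three the one with the widest barrel: centre, half-way up its axis, 18 mm above the underside. Steel, 36 mm high: pilot 51 mm across, 5 mm high, chamfered; flange 51 mm across, 6 mm thick, with three lugs 120 deg apart, 12 mm wide, as thick as the flange, reaching 34 mm from the axis; round barrel 30 mm across, 25 mm high. Stands barrel up; z up, x through a lug. 0.1 to 0.2 kg.
- bush_middle_mid (a point): bystander, middle guide bush: centre, half-way up its axis, 18 mm above the underside. Steel, 36 mm high: pilot 51 mm across, 5 mm high, chamfered; flange 51 mm across, 6 mm thick, with three lugs 120 deg apart, 12 mm wide, as thick as the flange, reaching 34 mm from the axis; round barrel 24 mm across, 25 mm high. Stands barrel up; z up, x through a lug. 0.1 to 0.2 kg.
- bush_slim_mid (a point): bystander, slim guide bush: centre, half-way up its axis, 18 mm above the underside. Steel, 36 mm high: pilot 51 mm across, 5 mm high, chamfered; flange 51 mm across, 6 mm thick, with three lugs 120 deg apart, 12 mm wide, as thick as the flange, reaching 34 mm from the axis; round barrel 17 mm across, 25 mm high. Stands barrel up; z up, x through a lug. 0.1 to 0.2 kg.
- seat (a point): seat centre, on its vertical axis, level with the plate's top, 45 mm above the bench; z up. With the pilot in the bore and the lugs on the ring's face the bush's centre is 13 mm above this point, fully home (flange flush) 7 mm. The slots' angle differs each time and is NOT given by these axes: see it from above or feel for it by turning the bush, at most a third of a turn.
- seat_bore (a point): the seat's bore, 5 mm below the top, axis z: a fixed aluminium ring, 97 mm across, flush in the black plate, with a through bore 53.4 mm across for the pilot and, opening into it, three slots for the lugs, 15 mm wide, 6 mm deep, 120 deg apart, out to 35 mm from the axis.
- router_deck: router table, fixed: plywood frame with a black plate, top 45 mm above the bench. Origin on the bench under the seat, z up, x to the fence. Reaches 125 mm to -x, 180 to +x, 150 to +y, 300 to -y. The fence spans it all from 82 mm on +x, its top 55 mm above the plate. A pin, 8 mm thick, 22 mm high, stands at x -30, y +112 mm.
- speed (a joint): angle of the blank black speed knob: 0 at the anticlockwise end stop (seen from above), growing clockwise, a click every 0.524 rad (30 deg), five clicks up to the clockwise stop at 2.618 rad. Between clicks a detent of about 0.06 N m pulls it to the nearer one.
- speed_grip (a point): grip point of the knob, on its vertical axis, half-way up its bar: 42 mm long, 14 thick, 30 high (15 above, 15 below this point), over a round foot 44 mm across, 9 high, on the box's top, 26 mm below this point. z up, x along the bar; turns with the knob.
- control_box: grey steel control box fixed to the bench, 120 (x) x 90 x 60 mm high; origin under its centre. The knob's axis is at x -18 mm, y 0; a rocker switch at x +35, y -12 mm rises 8 mm above the top.
- push_block_mid (a point): bystander: wooden push block, 85 (x) x 40 x 40 mm, lying on the router table, to the -y side of the seat. This point is half-way up
- cutter_block_mid (a point): bystander: wooden block 90 (x) x 44 x 28 mm with five router cutters, up to 62 mm high in all. This point is in the middle of the wood, 14 mm up
- wax_jar_mid (a point): bystander: round amber wax jar, 58 mm in diameter, 55 mm high. This point is half-way up
There are look-alikes about, which are no part of the job. Leave any pink look-alike of the control_box alone.

How it is judged:
On the way:
1. the speed knob is turned back to its anticlockwise end stop (value of joint speed below 0.12 rad), for 0.1 s.
At the end, for the whole second after the job is handed in: The widest bush rests in the seat, barrel up (tilt under 0.06 rad), within 4 mm of its axis, half-way point under 9 mm above the plate (7 when flush, 13 when the lugs ride on the ring); the knob, once turned back to its stop (under 0.12 rad), rests at the third click (1.571 rad, within 0.15) (horizontal distance between bush_wide_mid and seat below 0.004 m and z of bush_wide_mid in the frame of seat below 0.009 m and angle between bush_wide_mid's own z axis and vertical below 0.06 rad and linear speed of bush_wide below 0.01 m/s and value of joint speed between 1.42 and 1.72 rad and velocity of joint speed below 0.1 rad/s); the robot touches nothing.
It fails at once if the bush is forced: more than 80 N between it and the ring (contact force between bush_wide and seat_ring above 80 N).
It fails at once if another bush, the cutter block, the wax jar or the push block is moved by more than 40 mm (distance of any of bush_middle_mid, bush_slim_mid, push_block_mid, cutter_block_mid, wax_jar_mid from where it was at the start of the episode above 0.04 m).
It also fails if it takes over 70 s, if anything falls off the work surface, if the arm or the gripper's body presses on something with over 40 N, if the wrist force passes 120 N, or if a joint passes its speed limit or range.

## Working session

There is one attempt and no reset: what is moved stays moved. The work goes in short steps, Python scripts to look and compute and a tool call to move; the robot and the scene stay as the last step left them, time stands still between calls to the robot, and variables do not carry over. Pictures are saved under pics/ and viewed, at most 10 in all, crops included, and the job is handed in when it is done.

Besides the shell and the picture viewer there is one more tool, called after ">>>" by a JSON object that holds its "method" and its "body". play_rows: Moves the arm, as the interface text tells. Its arguments: {"type":"object","properties":{"translation":{"type":"array","items":{"type":"array","items":{"type":"number","minimum":-1,"maximum":1}}},"twist":{"type":"array","items":{"type":"array","items":{"type":"number","minimum":-1,"maximum":1}}},"gripper":{"type":"array","items":{"type":"number"}}},"required":["translation","twist","gripper"]}

```bash
mkdir -p pics; ls
python3 - <<'E'
from bench import robot
import cv2,numpy as np
o=robot.get_obs();print({k:np.round(v,3).tolist() for k,v in o.items()})
for c in ["scene","side"]:
    im=robot.snapshot(c);cv2.imwrite(f"pics/{c}0.png",im[:,:,::-1])
    for n in ["bush_wide_mid","bush_middle_mid","bush_slim_mid","seat","speed_grip","control_box","router_deck","push_block_mid","cutter_block_mid","wax_jar_mid"]:
        print(c,n,[(np.round(d["centre"],3).tolist(),round(d["score"],2)) for d in robot.spot_point(n,c)])
print(robot.get_obs()["time"])
a=cv2.imread("pics/scene0.png");b=cv2.imread("pics/side0.png")
E
```

```text
pics
{'time': 0.0, 'joint_positions': [-1.26, 0.088, 1.372, -0.0, 1.684, -0.103], 'qvel': [-0.001, -0.0, 0.001, -0.001, -0.001, -0.001], 'joint_torque': [0.001, -34.018, -30.243, 0.072, 0.033, -0.0], 'tool_pos': [0.221, -0.503, 0.404], 'ee_rot': [-3.139, -0.0, 0.414], 'wrist_force': [-0.174, 0.764, -0.525], 'wrist_torque': [-0.017, 0.066, -0.004], 'finger_force': 0.0, 'width': 0.094}
scene bush_wide_mid [([0.436, 0.135, 0.017], 0.56)]
scene bush_middle_mid [([0.447, 0.25, 0.019], 0.6)]
scene bush_slim_mid []
scene seat [([0.559, -0.149, 0.043], 0.91)]
scene speed_grip [([0.625, 0.313, 0.087], 0.78), ([0.259, 0.393, 0.087], 0.72)]
scene control_box [([0.652, 0.318, -0.0], 0.75), ([0.284, 0.391, -0.008], 0.58), ([0.574, -0.266, 0.067], 0.54)]
scene router_deck [([0.557, -0.144, 0.002], 0.58), ([0.648, 0.316, 0.002], 0.28)]
scene push_block_mid [([0.575, -0.267, 0.065], 0.53)]
scene cutter_block_mid [([0.679, 0.149, 0.016], 0.76)]
scene wax_jar_mid [([0.433, 0.367, 0.032], 0.81)]
side bush_wide_mid []
side bush_middle_mid [([0.441, 0.249, 0.015], 0.59)]
side bush_slim_mid [([0.56, 0.146, 0.017], 0.67)]
side seat [([0.558, -0.15, -0.0], 0.74), ([0.556, -0.148, 0.043], 0.66)]
side speed_grip [([0.63, 0.314, 0.084], 0.91), ([0.26, 0.392, 0.088], 0.79), ([0.436, 0.133, 0.015], 0.43)]
side control_box [([0.282, 0.39, -0.003], 0.82), ([0.647, 0.32, -0.0], 0.65)]
side router_deck [([0.56, -0.152, -0.004], 0.93)]
side push_block_mid [([0.573, -0.267, 0.069], 0.68), ([0.646, 0.318, 0.001], 0.38)]
side cutter_block_mid [([0.682, 0.151, 0.016], 0.85)]
side wax_jar_mid [([0.435, 0.372, 0.032], 0.98)]
1.1
```

View pics/scene0.png

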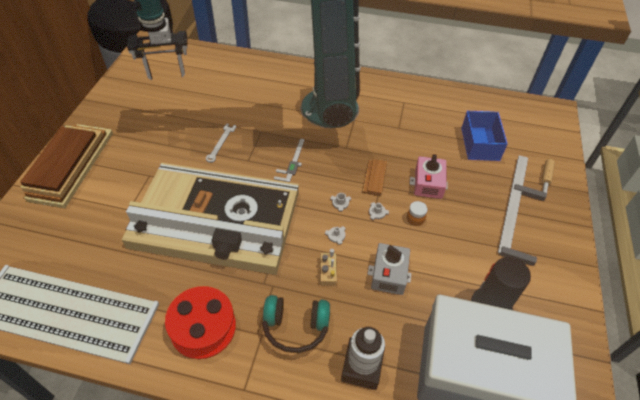

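View pics/side0.png

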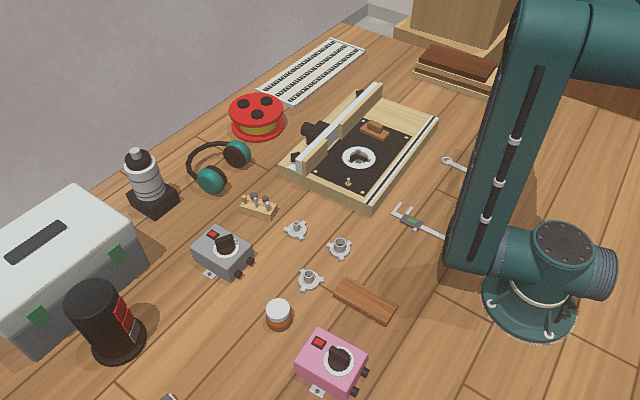

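The scene shows three bushes at (341,201), (378,211) and (336,234), the seat ring at (240,209), the grey box at (390,268) and its pink look-alike at (431,177). All three bushes look alike at this range, so I'll look with the wrist camera, starting over the seat.

```bash
cat > h.py <<'E'
from bench import robot
import cv2,numpy as np
from scipy.spatial.transform import Rotation as R
def st():
    o=robot.get_obs(); return np.array(o["tool_pos"]),R.from_euler("xyz",o["ee_rot"]),o
def plan(target,yaw=None):
    "total shift (units, in present tool axes) and total twist about tool z (units)"
    p,r,o=st(); d=r.inv().apply(np.array(target)-p)/0.04
    y=r.as_euler("xyz")[2]; tz=None
    if yaw is not None: tz=round(-((yaw-y))/0.1,2)
    print("t",round(o["time"],2),"yaw",round(y,3),"pos",p.round(4),"shift units",d.round(3),"twist z units",tz)
def cam(c):
    m=robot.camera_model(c);K=np.array(m["camera_matrix"]);Rm=cv2.Rodrigues(np.array(m["rvec"],float))[0];t=np.array(m["tvec"],float).ravel()
    return K,Rm,t
def ray(c,uv,z,C=None):
    K,Rm,t=C or cam(c); o=-Rm.T@t
    d=(Rm.T@np.linalg.solve(K,np.vstack([np.array(uv,float).reshape(-1,2).T,np.ones(len(np.array(uv).reshape(-1,2)))]))).T
    return o+d*((z-o[2])/d[:,2])[:,None]
def topdown(im,C,cx,cy,z,half,px=400):
    "rectified view of plane z: right=+x? columns=+x, rows=-y"
    K,Rm,t=C; s=2*half/px
    u,v=np.meshgrid(np.arange(px),np.arange(px))
    X=np.stack([cx-half+u*s,cy+half-v*s,np.full(u.shape,z)],-1)
    c=X@Rm.T+t; q=c@K.T; m=(q[...,:2]/q[...,2:]).astype(np.float32)
    return cv2.remap(im,m[...,0],m[...,1],cv2.INTER_CUBIC)
E
python3 - <<'E'
from h import *
K,Rm,t=cam("wrist");p,r,o=st();print(K.round(1).tolist(),"cam in tool",r.inv().apply(-Rm.T@t-p).round(3),"fwd in tool",r.inv().apply(Rm[2]).round(3), r.inv().apply(Rm[0]).round(3))
plan([0.50,-0.15,0.40],0.0)
E
```

```text
[[301.8, 0.0, 323.0], [0.0, 301.8, 199.4], [0.0, 0.0, 1.0]] cam in tool [ 0.073 -0.     0.02 ] fwd in tool [-0.254  0.     0.967] [-0.  1. -0.]
t 1.1 yaw 0.414 pos [ 0.2211 -0.5036  0.4047] shift units [ 9.937 -5.291  0.117] twist z units 4.14
```

>>> {"method": "play_rows", "body": {"translation": [[0.5,-0.2,0.05],[0.95,-0.39,0.1],[0.95,-0.39,0.1],[0.95,-0.39,0.1],[0.95,-0.39,0.1],[0.95,-0.39,0.1],[0.95,-0.39,0.1],[0.95,-0.39,0.1]], "twist": [[0,0,0],[0,0,0],[0,0,0],[0,0,0],[0,0,0],[0,0,0],[0,0,0],[0,0,0]], "gripper": [1,1,1,1,1,1,1,1]}}

```text
time: 1.9
tool_pos: [0.4368, -0.2798, 0.3747]
ee_rot: [3.141, -0.0, 0.414]
wrist_force: [-0.4, 0.0, -0.2]
width: 0.0941
finger_force: 0.0
```

>>> {"method": "play_rows", "body": {"translation": [[0.95,-0.39,0.2],[0.95,-0.39,0.2],[0.95,-0.39,0.2],[0.95,-0.39,0.2],[0.5,-0.2,0.1],[0,0,0],[0,0,0]], "twist": [[0,0,0],[0,0,0],[0,0,0],[0,0,0],[0,0,0],[0,0,0],[0,0,0]], "gripper": [1,1,1,1,1,1,1]}}

```text
time: 2.6
tool_pos: [0.5651, -0.1476, 0.3385]
ee_rot: [3.141, 0.001, 0.415]
wrist_force: [-0.5, -0.5, 0.4]
width: 0.0939
finger_force: 0.0
```

Run:
```python
from h import *
C=cam("wrist");im=robot.snapshot("wrist");cv2.imwrite("pics/w1.png",im[:,:,::-1]);np.savez("w1.npz",im=im,K=C[0],R=C[1],t=C[2])
print(robot.spot_point("seat","wrist"))
plan([0.48,0.18,0.40],0)
```

```text
[{'centre': [0.5626, -0.1462, 0.0391], 'score': 0.75}, {'centre': [0.4332, 0.1324, 0.0158], 'score': 0.49}]
t 2.7 yaw 0.413 pos [ 0.5645 -0.1486  0.3391] shift units [ 1.357 -8.371 -1.529] twist z units 4.13
```

View pics/w1.png

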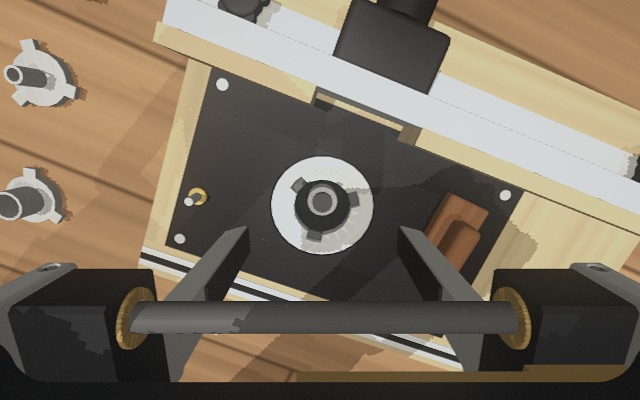

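Wrist view: the ring is centred at about (322,205), with slots at about (298,186), (353,200) and (315,236). I'll measure these and move over the bushes.

>>> {"method": "play_rows", "body": {"translation": [[0.04,-0.5,0],[0.07,-1,0],[0.07,-1,0],[0.07,-1,0],[0.07,-1,0],[0.07,-1,0],[0.07,-1,0],[0.07,-1,0]], "twist": [[0,0,0],[0,0,0],[0,0,0],[0,0,0],[0,0,0],[0,0,0],[0,0,0],[0,0,0]], "gripper": [1,1,1,1,1,1,1,1]}}

```text
time: 3.5
tool_pos: [0.4619, 0.1367, 0.3392]
ee_rot: [-3.141, -0.001, 0.413]
wrist_force: [0.4, 0.3, -0.1]
width: 0.0939
finger_force: 0.0
```

>>> {"method": "play_rows", "body": {"translation": [[0.04,-0.6,0],[0.0,-0.34,0],[0,0,0],[0,0,0]], "twist": [[0,0,0],[0,0,0],[0,0,0],[0,0,0]], "gripper": [1,1,1,1]}}

```text
time: 3.9
tool_pos: [0.4501, 0.17, 0.3389]
ee_rot: [3.141, -0.0, 0.413]
wrist_force: [0.7, -0.3, 0.1]
width: 0.0941
finger_force: 0.0
```

Run:
```python
from h import *
C=cam("wrist");im=robot.snapshot("wrist");cv2.imwrite("pics/w2.png",im[:,:,::-1]);np.savez("w2.npz",im=im,K=C[0],R=C[1],t=C[2])
for n in ["bush_wide_mid","bush_middle_mid","bush_slim_mid"]: print(n,[(np.round(d["centre"],4).tolist(),round(d["score"],2)) for d in robot.spot_point(n,"wrist")])
# seat
d=np.load("w1.npz");C=(d["K"],d["R"],d["t"])
t=topdown(d["im"],C,0.5605,-0.148,0.045,0.07,560); cv2.imwrite("pics/seat_td.png",t[:,:,::-1])
g=cv2.cvtColor(t,cv2.COLOR_RGB2GRAY);m=(g>110).astype(np.uint8)
cs=cv2.findContours(m,cv2.RETR_EXTERNAL,cv2.CHAIN_APPROX_NONE)[0];c=max(cs,key=cv2.contourArea)
e=cv2.fitEllipse(cv2.convexHull(c));print("ellipse",e); s=.14/560
cx,cy=0.5605-.07+e[0][0]*s,-0.148+.07-e[0][1]*s;print("seat",cx,cy,"d",np.array(e[1])*s)
a=np.arange(0,360)
for rr in (.029,.031,.033):
    v=g[(e[0][1]-rr/s*np.sin(np.radians(a))).round().astype(int),(e[0][0]+rr/s*np.cos(np.radians(a))).round().astype(int)]<80
    ang=np.angle((np.exp(3j*np.radians(a))*v).sum())/3;print(rr,"slot phase deg mod120",np.degrees(ang),"dark",a[np.flatnonzero(np.diff(v.astype(int)))])
K=np.hstack([t,t]);cv2.imwrite("pics/both.png",np.vstack([cv2.resize(im,(640,400)),cv2.resize(t,(640,640))[200:400]])[:,:,::-1])
```

```text
bush_wide_mid [([0.4324, 0.1281, 0.0149], 0.95)]
bush_middle_mid [([0.4392, 0.2487, 0.0214], 0.88)]
bush_slim_mid [([0.5605, 0.1485, 0.0155], 0.74)]
ellipse ((273.7389831542969, 283.3257751464844), (384.90142822265625, 385.32611083984375), 112.47081756591797)
seat 0.5589347457885743 -0.14883144378662108 d [0.09622536 0.09633153]
0.029 slot phase deg mod120 57.99999999999999 dark [ 55  60 297 298]
0.031 slot phase deg mod120 -51.49999999999999 dark [176 177 199 200]
0.033 slot phase deg mod120 59.00000000000002 dark [298 299]
```

View pics/w2.png

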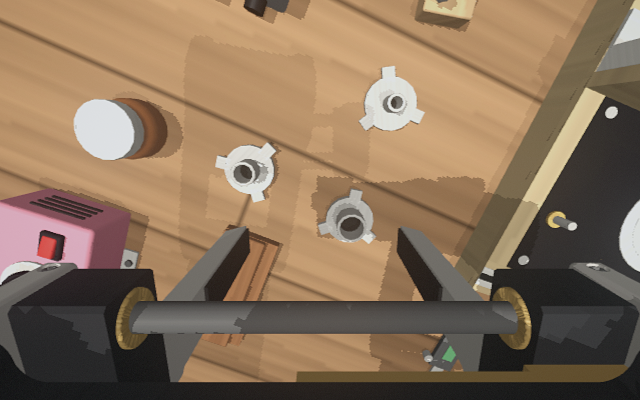

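The candidates are a barrel at (350,222), which looks widest, one at (246,172) and one at (396,101). I'll check them in a rectified close crop, along with the seat slots.

Run:
```python
from h import *
L=lambda f:(lambda d:(d["im"],(d["K"],d["R"],d["t"])))(np.load(f))
im,C=L("w2.npz");s,Cs=L("w1.npz")
def grid(t,half):
    p=t.shape[0];t=t.copy()
    for k in range(0,int(half*2e3)+1,10):
        q=int(k*p/(half*2e3));q=min(q,p-1);t[:6,q]=(255,0,0);t[q,:6]=(255,0,0)
    t[p//2,p//2-4:p//2+5]=(255,0,0);t[p//2-4:p//2+5,p//2]=(255,0,0);return t
P=266
r1=[grid(topdown(im,C,x,y,.036,.04,P),.04) for x,y in ((.434,.131),(.441,.249),(.5605,.148))]
r2=[grid(topdown(im,C,.434,.131,.011,.04,P),.04),grid(topdown(s,Cs,.559,-.149,.045,.04,P),.04),grid(topdown(s,Cs,.559,-.149,.039,.04,P),.04)]
cv2.imwrite("pics/c1.png",np.vstack([np.hstack(r1),np.hstack(r2)])[:,:,::-1])
```

```text
(no output)
```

View pics/c1.png

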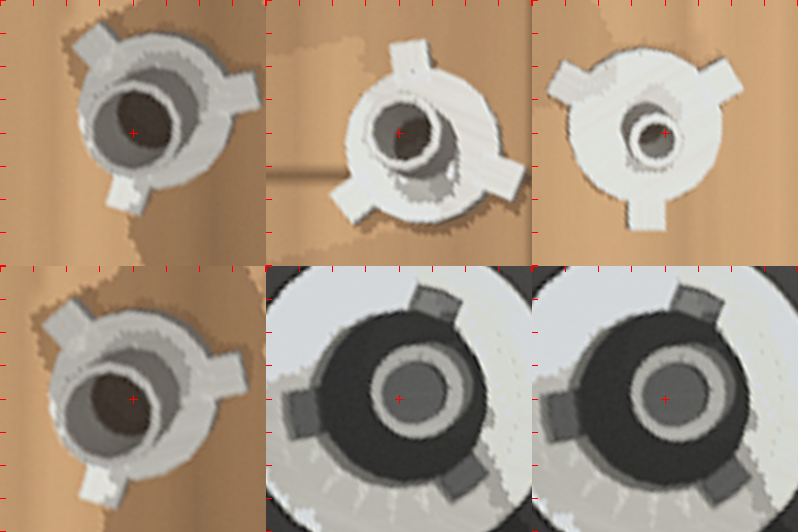

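The crop confirms the wide bush: its barrel is about 28 mm, against 21 mm and 16 mm for the others, and it was the one at pixel (350,222). It stands at about (0.4345, 0.1325) with lugs at about 13° mod 120. The seat is at (0.559, -0.149) with slots at about 69° mod 120. I'll squeeze it at two yaws to centre it.

>>> {"method": "play_rows", "body": {"translation": [[-0.37,0.35,0.3],[-0.36,0.35,0.5],[0,0,0.8],[0,0,0.8],[0,0,0.5],[0,0,0.25],[0,0,0],[0,0,0]], "twist": [[0,0,0],[0,0,0],[0,0,0],[0,0,0],[0,0,0],[0,0,0],[0,0,0],[0,0,0]], "gripper": [0.28,0.28,0.28,0.28,0.28,0.28,-0.2,-1]}}

```text
time: 4.9
tool_pos: [0.4354, 0.133, 0.2136]
ee_rot: [3.141, -0.002, 0.413]
wrist_force: [-0.5, 0.1, -0.1]
width: 0.0475
finger_force: 0.0
```

>>> {"method": "play_rows", "body": {"translation": [[0,0,0],[0,0,0],[0,0,0],[0,0,0]], "twist": [[0,0,0],[0,0,0],[0,0,0],[0,0,0]], "gripper": [-1,-1,-1,-1]}}

```text
time: 5.3
tool_pos: [0.4352, 0.1332, 0.2138]
ee_rot: [3.14, -0.002, 0.414]
wrist_force: [0.4, -1.3, 4.8]
width: 0.0292
finger_force: 30.0
```

>>> {"method": "play_rows", "body": {"translation": [[0,0,0],[0,0,0],[0,0,0],[0,0,0],[0,0,0],[0,0,0],[0,0,0],[0,0,0]], "twist": [[0,0,0],[0,0,0],[0,0,-0.5],[0,0,-1],[0,0,-1],[0,0,-1],[0,0,-1],[0,0,-1]], "gripper": [0.1,0.1,0.1,0.1,0.1,0.1,0.1,0.1]}}

```text
time: 6.1
tool_pos: [0.4344, 0.1333, 0.2121]
ee_rot: [-3.141, 0.001, 0.968]
wrist_force: [-0.4, 0.4, 0.1]
width: 0.0518
finger_force: 0.0
```

>>> {"method": "play_rows", "body": {"translation": [[0,0,0],[0,0,0],[0,0,0],[0,0,0],[0,0,0],[0,0,0],[0,0,0],[0,0,0]], "twist": [[0,0,-1],[0,0,-1],[0,0,-1],[0,0,-1],[0,0,-1],[0,0,-1],[0,0,-1],[0,0,-0.4]], "gripper": [0.1,0.1,0.1,0.1,0.1,0.1,0.1,0.1]}}

```text
time: 6.9
tool_pos: [0.4344, 0.1333, 0.2121]
ee_rot: [-3.14, -0.0, 1.706]
wrist_force: [0.1, 0.0, 0.8]
width: 0.0519
finger_force: 0.0
```

>>> {"method": "play_rows", "body": {"translation": [[0,0,0],[0,0,0],[0,0,0],[0,0,0],[0,0,0],[0,0,0],[0,0,0]], "twist": [[0,0,0],[0,0,0],[0,0,0],[0,0,0],[0,0,0],[0,0,0],[0,0,0]], "gripper": [-0.2,-1,-1,-1,-1,-1,-1]}}

```text
time: 7.6
tool_pos: [0.4346, 0.1332, 0.2125]
ee_rot: [-3.141, 0.0, 1.704]
wrist_force: [-0.8, 0.9, -2.2]
width: 0.0292
finger_force: 30.0
```

>>> {"method": "play_rows", "body": {"translation": [[0,0,-0.3],[0,0,-0.5],[0,0,-0.5],[0,0,-0.5],[0,0,-0.3],[0,0,-0.1],[0,0,0],[0,0,0]], "twist": [[0,0,0],[0,0,0.7],[0,0,1],[0,0,1],[0,0,1],[0,0,1],[0,0,1],[0,0,1]], "gripper": [-1,-1,-1,-1,-1,-1,-1,-1]}}

```text
time: 8.4
tool_pos: [0.4348, 0.1332, 0.302]
ee_rot: [3.14, -0.001, 1.03]
wrist_force: [-0.3, 0.4, -1.5]
width: 0.0289
finger_force: 30.0
```

>>> {"method": "play_rows", "body": {"translation": [[0,0,0],[0,0,0],[0,0,0],[0,0,0],[0,0,0],[-0.1,0.6,0],[-0.16,0.9,0],[-0.16,0.9,0]], "twist": [[0,0,1],[0,0,1],[0,0,1],[0,0,1],[0,0,0.5],[0,0,0],[0,0,0],[0,0,0]], "gripper": [-1,-1,-1,-1,-1,-1,-1,-1]}}

```text
time: 9.2
tool_pos: [0.4739, 0.0432, 0.3018]
ee_rot: [3.141, -0.001, 0.585]
wrist_force: [0.1, -0.2, -0.4]
width: 0.0292
finger_force: 30.0
```

>>> {"method": "play_rows", "body": {"translation": [[-0.16,0.9,0],[-0.16,0.9,0],[-0.16,0.9,0],[-0.16,0.9,0],[-0.16,0.9,0],[-0.1,0.5,0],[0,0,0],[0,0,0]], "twist": [[0,0,0],[0,0,0],[0,0,0],[0,0,0],[0,0,0],[0,0,0],[0,0,0],[0,0,0]], "gripper": [-1,-1,-1,-1,-1,-1,-1,-1]}}

```text
time: 10.0
tool_pos: [0.5537, -0.1424, 0.3008]
ee_rot: [-3.14, -0.0, 0.584]
wrist_force: [-0.0, -0.1, -1.4]
width: 0.0291
finger_force: 30.0
```

Run:
```python
from h import *
C=cam("wrist");im=robot.snapshot("wrist");p,r,o=st();np.savez("w3.npz",im=im,K=C[0],R=C[1],t=C[2])
plan([.559,-.149,.25],.584)
def grid(t,half):
    p=t.shape[0];t=t.copy();t[p//2,p//2-4:p//2+5]=(255,0,0);t[p//2-4:p//2+5,p//2]=(255,0,0);return t
P=390
t1=grid(topdown(im,C,p[0],p[1],p[2]-.201,.045,P),.045);t2=grid(topdown(im,C,.559,-.149,.045,.055,P),.055)
cv2.imwrite("pics/c2.png",np.hstack([t1,t2])[:,:,::-1])
```

```text
t 10.05 yaw 0.585 pos [ 0.5535 -0.1419  0.3007] shift units [0.016 0.226 1.268] twist z units 0.01
```

View pics/c2.png

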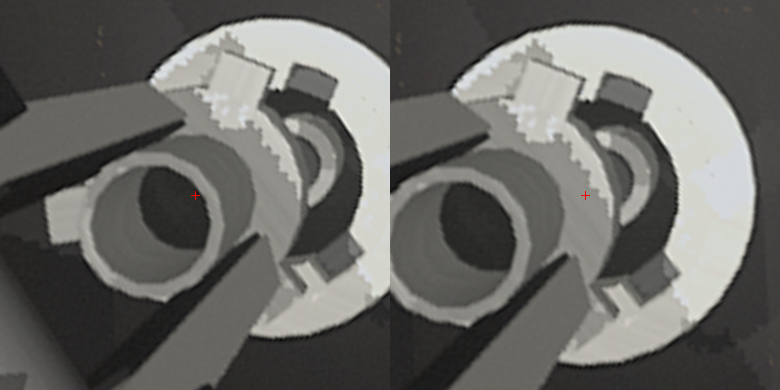

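The bush lugs (68.7° and 189.7°) line up with the slots (about 69–70°), and the centre is good to about 0.5 mm. Lowering gently.

>>> {"method": "play_rows", "body": {"translation": [[0.01,0.11,0.3],[0.01,0.12,0.4],[0,0,0.2],[0,0,0.07],[0,0,0],[0,0,0]], "twist": [[0,0,0],[0,0,0],[0,0,0],[0,0,0],[0,0,0],[0,0,0]], "gripper": [-1,-1,-1,-1,-1,-1]}}

```text
time: 10.65
tool_pos: [0.5597, -0.15, 0.2621]
ee_rot: [3.141, -0.0, 0.584]
wrist_force: [0.4, 0.2, -1.1]
width: 0.0292
finger_force: 30.0
```

>>> {"method": "play_rows", "body": {"translation": [[0,0,0.05],[0,0,0.05],[0,0,0.05],[0,0,0.03],[0,0,0],[0,0,0]], "twist": [[0,0,0],[0,0,0],[0,0,0],[0,0,0],[0,0,0],[0,0,0]], "gripper": [-1,-1,-1,-1,-1,-1]}}

```text
time: 11.25
tool_pos: [0.5595, -0.1501, 0.2546]
ee_rot: [-3.141, 0.0, 0.584]
wrist_force: [-0.8, 0.1, -1.3]
width: 0.0295
finger_force: 30.0
```

>>> {"method": "play_rows", "body": {"translation": [[0,0,0.03],[0,0,0.03],[0,0,0.03],[0,0,0.03],[0,0,0],[0,0,0]], "twist": [[0,0,0],[0,0,0],[0,0,0],[0,0,0],[0,0,0],[0,0,0]], "gripper": [-1,-1,-1,-1,-1,-1]}}

```text
time: 11.85
tool_pos: [0.5595, -0.15, 0.2497]
ee_rot: [-3.141, 0.0, 0.584]
wrist_force: [0.7, 1.3, -1.9]
width: 0.0295
finger_force: 30.0
```

>>> {"method": "play_rows", "body": {"translation": [[0,0,0.03],[0,0,0.03],[0,0,0.03],[0,0,0.02],[0,0,0],[0,0,0]], "twist": [[0,0,0],[0,0,0],[0,0,0],[0,0,0],[0,0,0],[0,0,0]], "gripper": [-1,-1,-1,-1,-1,-1]}}

```text
time: 12.45
tool_pos: [0.5595, -0.15, 0.2464]
ee_rot: [3.141, -0.0, 0.584]
wrist_force: [-2.8, 2.1, 5.3]
width: 0.0295
finger_force: 30.0
```

>>> {"method": "play_rows", "body": {"translation": [[0,0,0],[0,0,0],[0,0,0],[0,0,-0.3],[0,0,-0.7],[0,0,-0.9],[0,0,-0.6],[0,0,0]], "twist": [[0,0,0],[0,0,0],[0,0,0],[0,0,0],[0,0,0],[0,0,0],[0,0,0],[0,0,0]], "gripper": [0,0.2,0.2,0.2,0.2,0.2,0.2,0.2]}}

```text
time: 13.25
tool_pos: [0.5604, -0.1504, 0.3513]
ee_rot: [3.133, -0.006, 0.584]
wrist_force: [-0.1, 0.7, 1.1]
width: 0.0564
finger_force: 0.0
```

Run:
```python
from h import *
C=cam("wrist");im=robot.snapshot("wrist");p,r,o=st();np.savez("w4.npz",im=im,K=C[0],R=C[1],t=C[2])
plan([.61,.30,.38])
P=390
def X(t): p=len(t)//2;t=t.copy();t[p,p-4:p+5]=(255,0,0);t[p-4:p+5,p]=(255,0,0);return t
cv2.imwrite("pics/c3.png",np.hstack([X(topdown(im,C,.559,-.149,.045,.055,P)),X(topdown(im,C,.559,-.149,.070,.055,P))])[:,:,::-1])
```

```text
t 13.3 yaw 0.584 pos [ 0.5599 -0.1503  0.3482] shift units [ 7.251 -8.698 -0.813] twist z units None
```

View pics/c3.png

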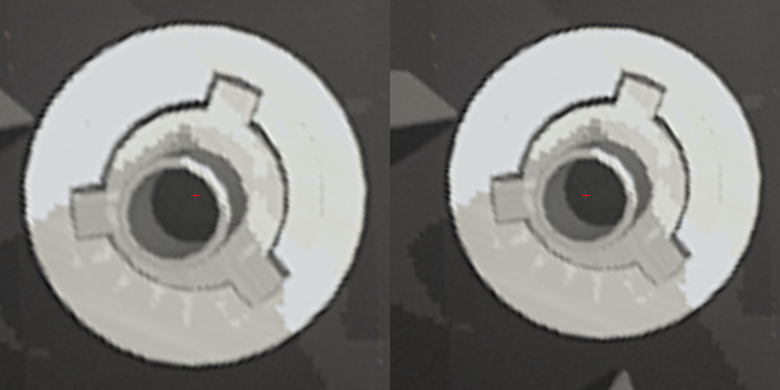

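The bush sits flush, with all three lugs in their slots at about (236,97), (92,213) and (260,278). Now the knob on the grey box.

>>> {"method": "play_rows", "body": {"translation": [[0.3,-0.36,-0.2],[0.6,-0.73,-0.2],[0.6,-0.73,-0.2],[0.6,-0.73,-0.2],[0.6,-0.73,0],[0.6,-0.73,0],[0.6,-0.73,0],[0.6,-0.73,0]], "twist": [[0,0,0],[0,0,0],[0,0,0],[0,0,0],[0,0,0],[0,0,0],[0,0,0],[0,0,0]], "gripper": [0.2,0.2,0.2,0.2,0.2,0.2,0.2,0.2]}}

```text
time: 14.1
tool_pos: [0.5889, 0.1332, 0.3748]
ee_rot: [-3.14, 0.004, 0.584]
wrist_force: [0.6, -0.9, 0.6]
width: 0.0565
finger_force: 0.0
```

>>> {"method": "play_rows", "body": {"translation": [[0.6,-0.73,0],[0.6,-0.73,0],[0.6,-0.73,0],[0.6,-0.73,0],[0.35,-0.32,0],[0,0,0],[0,0,0]], "twist": [[0,0,0],[0,0,0],[0,0,0],[0,0,0],[0,0,0],[0,0,0],[0,0,0]], "gripper": [0.2,0.2,0.2,0.2,0.2,0.2,0.2]}}

```text
time: 14.8
tool_pos: [0.6094, 0.3003, 0.3751]
ee_rot: [3.142, 0.004, 0.584]
wrist_force: [-0.7, 0.6, -0.9]
width: 0.0563
finger_force: 0.0
```

Run:
```python
from h import *
C=cam("wrist");im=robot.snapshot("wrist");p,r,o=st();np.savez("w5.npz",im=im,K=C[0],R=C[1],t=C[2])
print(p,[(np.round(d["centre"],4).tolist(),round(d["score"],2)) for d in robot.spot_point("speed_grip","wrist")])
P=390
def X(t): p=len(t)//2;t=t.copy();t[p,p-4:p+5]=(255,0,0);t[p-4:p+5,p]=(255,0,0);return t
cv2.imwrite("pics/c4.png",np.hstack([X(topdown(im,C,.627,.314,.101,.06,P)),X(topdown(im,C,.627,.314,.069,.06,P))])[:,:,::-1])
```

```text
[0.60947767 0.29966599 0.37576947] [([0.6282, 0.3221, 0.0851], 0.87)]
```

View pics/c4.png

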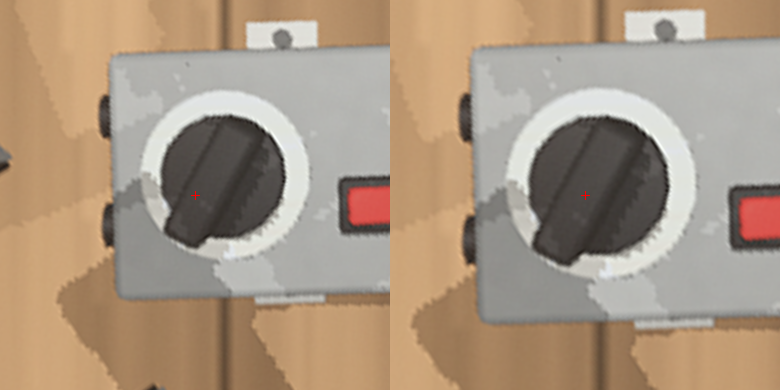

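The knob's foot is centred at about (208,185) in the right-hand panel, which gives (0.631, 0.317), and the bar lies at about 62°. I'll align the tool, descend and grip.

>>> {"method": "play_rows", "body": {"translation": [[0,0,0],[0,0,0],[0,0,0],[0,0,0],[0,0,0],[0.32,0.13,0],[0.31,0.14,0.3],[0,0,0.6]], "twist": [[0,0,-1],[0,0,-1],[0,0,-1],[0,0,-1],[0,0,-1],[0,0,0],[0,0,0],[0,0,0]], "gripper": [0.2,0.2,0.2,0.2,0.2,0.2,0.2,0.2]}}

```text
time: 15.7
tool_pos: [0.6321, 0.3167, 0.3439]
ee_rot: [3.137, -0.005, 1.082]
wrist_force: [0.9, 0.7, 0.5]
width: 0.0564
finger_force: 0.0
```

>>> {"method": "play_rows", "body": {"translation": [[0,0,0.6],[0,0,0.5],[0,0,0.36],[0,0,0.2],[0,0,0],[0,0,0]], "twist": [[0,0,0],[0,0,0],[0,0,0],[0,0,0],[0,0,0],[0,0,0]], "gripper": [0.2,0.2,0.2,0.2,0.2,0.2]}}

```text
time: 16.3
tool_pos: [0.6311, 0.3174, 0.2762]
ee_rot: [3.14, -0.001, 1.083]
wrist_force: [0.4, -0.2, 0.5]
width: 0.0564
finger_force: 0.0
```

>>> {"method": "play_rows", "body": {"translation": [[0,0,0],[0,0,0],[0,0,0],[0,0,0],[0,0,0],[0,0,0],[0,0,0],[0,0,0]], "twist": [[0,0,0],[0,0,0],[0,0,0],[0,0,0],[0,0,0],[0,0,0],[0,0,0],[0,0,0]], "gripper": [-0.3,-0.5,-0.6,-0.8,-1,-1,-1,-1]}}

```text
time: 17.1
tool_pos: [0.6312, 0.3175, 0.2751]
ee_rot: [3.14, -0.0, 1.084]
wrist_force: [1.7, -0.4, -0.2]
width: 0.0135
finger_force: 30.0
```

```bash
python3 -c "
from h import *
p,r,o=st();print(p,o['ee_rot'],o['wrist_force'],o['wrist_torque'],o['width'],o['finger_force'],o['joint_positions'],o['joint_torque'])"
```

```text
[0.63116301 0.31747087 0.2751451 ] [ 3.14043184e+00 -3.89985321e-04  1.08351061e+00] [ 1.74193069 -0.36728673 -0.23024547] [-0.10845144 -0.48314572 -0.0170718 ] 0.013480770611415635 29.99664008617401 [ 3.85978763e-01  4.85078002e-01  1.13100386e+00 -6.39871184e-04
  1.52446628e+00  8.73294003e-01] [ 1.10674616e+00 -4.98243499e+01 -2.89335108e+01  5.04853036e-01
  5.65361660e-01  2.70609853e-03]
```

>>> {"method": "play_rows", "body": {"translation": [[0,0,0],[0,0,0],[0,0,0],[0,0,0],[0,0,0],[0,0,0],[0,0,0]], "twist": [[0,0,-0.9],[0,0,-0.9],[0,0,-0.9],[0,0,-0.9],[0,0,-0.9],[0,0,-0.8],[0,0,0]], "gripper": [-1,-1,-1,-1,-1,-1,-1]}}

```text
time: 17.8
tool_pos: [0.631, 0.3175, 0.2751]
ee_rot: [3.141, 0.0, 1.613]
wrist_force: [1.9, -0.0, -0.2]
width: 0.0139
finger_force: 30.0
```

```bash
python3 -c "
from h import *
p,r,o=st();print(p,o['ee_rot'],o['wrist_force'],o['wrist_torque'],o['width'],o['finger_force'],o['joint_torque'][5])"
```

```text
[0.63101528 0.31753851 0.27512742] [3.14091214e+00 2.61064125e-04 1.61344300e+00] [ 1.92013563 -0.03815196 -0.20314259] [-0.16656615 -0.44450346 -0.05824964] 0.013922267885329716 29.9955153465271 -0.36956741474568844
```

>>> {"method": "play_rows", "body": {"translation": [[0,0,0],[0,0,0],[0,0,0],[0,0,0],[0,0,0],[0,0,0],[0,0,0]], "twist": [[0,0,-0.9],[0,0,-0.9],[0,0,-0.9],[0,0,-0.9],[0,0,-0.9],[0,0,-0.75],[0,0,0]], "gripper": [-1,-1,-1,-1,-1,-1,-1]}}

```text
time: 18.5
tool_pos: [0.6309, 0.3175, 0.2751]
ee_rot: [-3.142, 0.0, 2.137]
wrist_force: [1.4, -1.3, -0.4]
width: 0.0141
finger_force: 30.0
```

```bash
python3 -c "
from h import *
p,r,o=st();print(p,o['ee_rot'],o['wrist_force'],o['wrist_torque'],o['width'],o['finger_force'],o['joint_torque'][5])"
```

```text
[0.63088534 0.31753133 0.27510213] [-3.14151489e+00  4.39751143e-04  2.13694901e+00] [ 1.35030773 -1.26783524 -0.41201391] [-0.16588695 -0.37541014  0.012943  ] 0.014089377860735917 29.995655715465546 -0.34305389039218426
```

>>> {"method": "play_rows", "body": {"translation": [[0,0,0],[0,0,0],[0,0,0],[0,0,0],[0,0,0]], "twist": [[0,0,-0.6],[0,0,-0.6],[0,0,-0.6],[0,0,-0.6],[0,0,-0.2]], "gripper": [-1,-1,-1,-1,-1]}}

```text
time: 19.0
tool_pos: [0.6309, 0.3175, 0.2751]
ee_rot: [-3.141, 0.0, 2.397]
wrist_force: [1.0, -1.2, 1.1]
width: 0.0138
finger_force: 30.0
```

```bash
python3 -c "
from h import *
p,r,o=st();print(p,o['ee_rot'],o['wrist_force'],o['wrist_torque'],o['width'],o['finger_force'],o['joint_torque'][5])"
```

```text
[0.63085167 0.31747782 0.27511719] [-3.14115793e+00  3.96359550e-04  2.39714088e+00] [ 0.96608352 -1.21483447  1.11274793] [-0.31104318 -0.33551807 -0.01805325] 0.013766067414454401 29.996432662010193 -0.00833857135148719
```

>>> {"method": "play_rows", "body": {"translation": [[0,0,0],[0,0,0],[0,0,0],[0,0,0],[0,0,0]], "twist": [[0,0,-0.6],[0,0,-0.6],[0,0,-0.6],[0,0,-0.6],[0,0,-0.2]], "gripper": [-1,-1,-1,-1,-1]}}

```text
time: 19.5
tool_pos: [0.6308, 0.3174, 0.2751]
ee_rot: [-3.141, 0.0, 2.657]
wrist_force: [0.8, -2.9, 1.3]
width: 0.0137
finger_force: 30.0
```

```bash
python3 -c "
from h import *
p,r,o=st();print(p,o['ee_rot'],o['wrist_force'],o['wrist_torque'],o['width'],o['finger_force'],o['joint_torque'][5])"
```

```text
[0.63081805 0.31743007 0.27510592] [-3.14081378e+00  1.98240933e-04  2.65748177e+00] [ 0.84398379 -2.90480909  1.34897234] [-0.39893586 -0.28039769 -0.05115702] 0.013692236080451448 29.996277987957 -0.02144851488992572
```

>>> {"method": "play_rows", "body": {"translation": [[0,0,0],[0,0,0],[0,0,0],[0,0,0],[0,0,0]], "twist": [[0,0,-0.6],[0,0,-0.6],[0,0,-0.6],[0,0,-0.6],[0,0,-0.2]], "gripper": [-1,-1,-1,-1,-1]}}

```text
time: 20.0
tool_pos: [0.6308, 0.3174, 0.2751]
ee_rot: [-3.141, -0.0, 2.918]
wrist_force: [0.5, -2.4, 0.9]
width: 0.0136
finger_force: 30.0
```

```bash
python3 -c "
from h import *
p,r,o=st();print(p,o['ee_rot'],o['wrist_force'],o['wrist_torque'],o['width'],o['finger_force'],o['joint_torque'][5])"
```

```text
[0.63078932 0.3173577  0.27511962] [-3.14053255e+00 -3.37854739e-05  2.91769487e+00] [ 0.5371061  -2.41635258  0.94999078] [-0.43883386 -0.23141054  0.00311523] 0.013553852184132768 29.996953010559082 -0.013768492208328098
```

>>> {"method": "play_rows", "body": {"translation": [[0,0,0],[0,0,0],[0,0,0],[0,0,0],[0,0,0]], "twist": [[0,0,-0.6],[0,0,-0.6],[0,0,-0.6],[0,0,-0.6],[0,0,-0.2]], "gripper": [-1,-1,-1,-1,-1]}}

```text
time: 20.5
tool_pos: [0.6308, 0.3173, 0.2751]
ee_rot: [-3.14, -0.0, -3.105]
wrist_force: [-0.4, -3.4, 1.4]
width: 0.0138
finger_force: 30.0
```

```bash
python3 -c "
from h import *
p,r,o=st();print(p,o['ee_rot'],o['wrist_force'],o['wrist_torque'],o['width'],o['finger_force'],o['joint_torque'][5])"
```

```text
[0.63079188 0.31728291 0.2751021 ] [-3.14038028e+00 -3.86710885e-04 -3.10543318e+00] [-0.41400724 -3.38134516  1.35832628] [-0.55286101 -0.28102455 -0.10521318] 0.013838419400313558 29.99905675649643 -0.07472540019080043
```

>>> {"method": "play_rows", "body": {"translation": [[0,0,0],[0,0,0],[0,0,0],[0,0,0]], "twist": [[0,0,-0.5],[0,0,-0.5],[0,0,-0.2],[0,0,0]], "gripper": [-1,-1,-1,-1]}}

```text
time: 20.9
tool_pos: [0.6306, 0.3173, 0.2751]
ee_rot: [-3.141, -0.001, -2.987]
wrist_force: [-2.0, -3.3, 2.2]
width: 0.015
finger_force: 32.7
```

```bash
python3 -c "
from h import *
p,r,o=st();print(p,o['ee_rot'],o['wrist_force'],o['wrist_torque'],o['width'],o['finger_force'],o['joint_torque'][5])"
```

```text
[0.63061393 0.31726955 0.27508572] [-3.14075696e+00 -1.44529547e-03 -2.98710399e+00] [-2.01616853 -3.25603989  2.22873778] [-0.7410783   0.21091675 -0.75473894] 0.015012960937222975 32.66093568876386 -0.8380743116140366
```

The stop is felt at a yaw of about -3.11: torque reached 0.75 N·m 0.12 rad beyond it, so the knob had started at click four. Now three clicks clockwise, to a yaw of about 1.60.

>>> {"method": "play_rows", "body": {"translation": [[0,0,0],[0,0,0],[0,0,0],[0,0,0],[0,0,0],[0,0,0],[0,0,0],[0,0,0]], "twist": [[0,0,0],[0,0,0.6],[0,0,0.9],[0,0,0.9],[0,0,0.9],[0,0,0.9],[0,0,0.9],[0,0,0.9]], "gripper": [-1,-1,-1,-1,-1,-1,-1,-1]}}

```text
time: 21.7
tool_pos: [0.6307, 0.3176, 0.2751]
ee_rot: [-3.141, 0.0, 2.696]
wrist_force: [-0.6, -4.4, 1.8]
width: 0.0137
finger_force: 29.8
```

>>> {"method": "play_rows", "body": {"translation": [[0,0,0],[0,0,0],[0,0,0],[0,0,0],[0,0,0],[0,0,0],[0,0,0],[0,0,0]], "twist": [[0,0,0.9],[0,0,0.9],[0,0,0.9],[0,0,0.9],[0,0,0.9],[0,0,0.9],[0,0,0.9],[0,0,0.9]], "gripper": [-1,-1,-1,-1,-1,-1,-1,-1]}}

```text
time: 22.5
tool_pos: [0.6308, 0.3178, 0.2751]
ee_rot: [3.141, 0.0, 1.976]
wrist_force: [-1.0, -3.0, 1.2]
width: 0.0137
finger_force: 29.9
```

>>> {"method": "play_rows", "body": {"translation": [[0,0,0],[0,0,0],[0,0,0],[0,0,0],[0,0,0]], "twist": [[0,0,0.9],[0,0,0.9],[0,0,0.9],[0,0,0.9],[0,0,0]], "gripper": [-1,-1,-1,-1,-1]}}

```text
time: 23.0
tool_pos: [0.631, 0.3178, 0.2751]
ee_rot: [3.141, 0.0, 1.62]
wrist_force: [0.6, -3.0, 0.5]
width: 0.0138
finger_force: 29.9
```

```bash
python3 -c "
from h import *
p,r,o=st();print(p,o['ee_rot'],o['wrist_force'],o['wrist_torque'],o['width'],o['finger_force'],o['joint_torque'][5])"
```

```text
[0.63098756 0.3178011  0.27512748] [3.14055957e+00 2.13119767e-05 1.61952611e+00] [ 0.64230284 -2.98884017  0.48366021] [-0.57989206 -0.11369387  0.00862237] 0.013763535942429225 29.852169156074524 0.400945320725441
```

>>> {"method": "play_rows", "body": {"translation": [[0,0,0],[0,0,0],[0,0,0],[0,0,0],[0,0,-0.3],[0,0,-0.7],[0,0,-0.9],[0,0,-0.6]], "twist": [[0,0,0.1],[0,0,0.05],[0,0,0],[0,0,0],[0,0,0],[0,0,0],[0,0,0],[0,0,0]], "gripper": [-1,-1,0,0.2,0.2,0.2,0.2,0.2]}}

```text
time: 23.8
tool_pos: [0.6306, 0.3181, 0.379]
ee_rot: [3.138, -0.002, 1.605]
wrist_force: [1.0, 1.1, 0.5]
width: 0.0554
finger_force: 0.0
```

>>> {"method": "play_rows", "body": {"translation": [[0,0,0],[0,0,0],[0,0,0]], "twist": [[0,0,0],[0,0,0],[0,0,0]], "gripper": [0.2,0.2,0.2]}}

```text
time: 24.1
tool_pos: [0.6306, 0.3177, 0.3726]
ee_rot: [-3.138, 0.001, 1.604]
wrist_force: [-0.2, -0.1, 0.4]
width: 0.0565
finger_force: 0.0
```

Run:
```python
from h import *
C=cam("wrist");im=robot.snapshot("wrist");p,r,o=st();print(p,o["wrist_force"])
sc=robot.snapshot("scene")
P=390
def X(t): p=len(t)//2;t=t.copy();t[p,p-4:p+5]=(255,0,0);t[p-4:p+5,p]=(255,0,0);return t
a=np.hstack([X(topdown(im,C,.631,.317,.101,.05,P)),cv2.resize(sc[150:290,180:320],(P,P))])
cv2.imwrite("pics/c5.png",a[:,:,::-1])
```

```text
[0.63060493 0.31769051 0.37213732] [ 0.3815408  -0.12218682  0.061646  ]
```

View pics/c5.png

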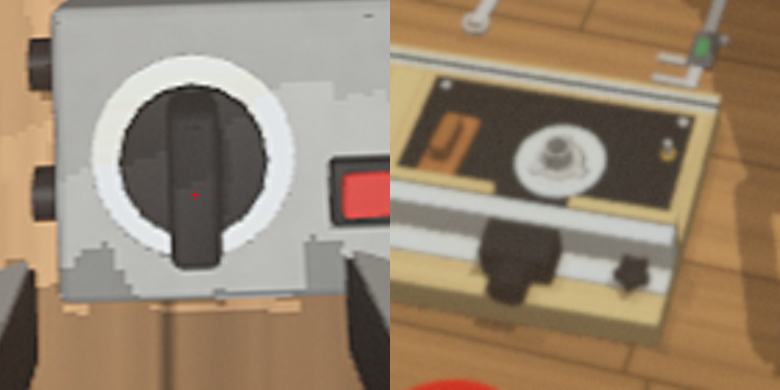

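The bar now rests at about 91°, 30° from its starting click four, so it is at click three. The bush is still seated, at (558,155) in the right-hand panel, and the gripper is clear of everything.

```bash
python3 -c "
from bench import robot
print(robot.close_job())"
```

```text
the job is handed in; nothing more can be done
None
```

I handed the job in: the widest bush is in the plate, barrel up and flush with all three lugs in their slots, and the speed knob went back to its anticlockwise stop and then three clicks up; the hand-in returned no verdict, so both rest on camera views and wrist readings.

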